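# Feel a slicer's guard along its rails for the tight spot

## Robot

A 6-joint arm with a two-finger parallel gripper is mounted at the origin on the work surface. World frame = base frame: x ahead of the robot, y to its left, z up, the work surface at z = 0. Lengths are in m, angles in degrees, forces in N, time in s.
With the tool pointing down it reaches from about 0.35 to 0.875 m from the base axis. Payload 15.5 kg.
Tool frame: the origin (TCP) lies midway between the tips of the shut fingers; the grasp point (between the pads) lies 19 mm behind it (arm.grip_depth is the distance from the TCP to the grasp point, in m); z points along the fingers, y is the line along which they close (so a half turn about z gives the same grasp; the last joint's range is limited). The gripper opens to 85 mm and grips with 20 to 120 N. Pads are 22 mm wide; open, the fingers measure 114 mm over their backs; the gripper's body (76 mm by 85 mm) begins 54 mm behind the grasp point. The pads swing forward as they close: fully open they stand 13 mm farther back than shut.
Start: joints at [-69.185, 28.281, 77.091, -0, 74.628, -5.472], TCP at [0.277, -0.56, 0.231] pointing down, gripper open.
Joint ranges: [-166.48, 166.48], [-47.26, 123.95], [12.59, 153.08], [-70.14, 250.14], [6.76, 159.57], [-176.63, 176.63]. Speed limits (degrees/s): [108.29, 108.29, 147.25, 172.46, 172.46, 172.46].

## Interface

Orientations are given as a 3x3 rotation matrix whose columns are the frame's x, y, z axes.
In Python, from cell import arm, grab_frame, camera_model, find_in, mark_of gives the robot as it stands.
- The arm moves only by the tool drive_tool, never from a script. Its argument "deltas" is a list of rows, each an object with "xyz": the shift along the tool's x, y, z in mm, a list of three; "spin": the turn about the tool's z in degrees. A call has 1 to 20 rows; each row shifts and turns the commanded pose from where the row before left it, along the tool's axes as they then stand; what a row does not reach is not made up. A row lasts 1/12 s, in which the tool goes at most 41.7 mm and 7.16 degrees, less where a joint would pass 70% of its speed; a pose out of reach is approached as far as the arm can. A call with a gripper value outside its range is refused whole. "jaw" is the closure, from 0 (fully open) to 1 (shut), set as the call begins (left out, the last holds). The fingers move at their own pace and stop on an object; "squeeze" is the grip in N (left out, the last holds). Time passes only in rows, so rows that do not move let the fingers close. It gives the time, the measured TCP pose, the force, the opening and the grip force at its end, in the units of the state.
- arm.sense(): the state, without advancing time (a new reading comes with each control period).
- grab_frame(name): name is "side" or "top"; returns (picture, depth): 420x560x3 uint8, blue, green, red; 420x560 float32, m along the optical axis (not along the pixel's ray), 0 where there is no reading.
- camera_model(name): a dict with "intrinsics" (3x3 intrinsics, pixels), "world_from_camera" (4x4, takes a point from camera to world coordinates). Camera axes: x right, y down, z forward; pixel columns grow to the right and rows downward; lengths in m; the calibration is good to about 2 mm. A picture is of the moment at which its call begins. camera_model takes no time and is no camera call.
- arm.finish_job(): hands the job in; it is judged then, once.
Trained networks look in the newest picture that a camera, given by its name, has taken for a name from the list of things; names that differ only in an ending like _2 or _b are one class to them, and where a whole thing is asked for, a point or a joint stands for the part that bears it (a point fixed in the world has none). Each returns a list of dicts, best first, with "confidence" (0 to 1); they miss things now and then, are a little off and sometimes report something else, mostly with a low value. They report only what shows in the picture. A call takes as long as a camera call. They do not tell look-alikes from the thing itself.
- find_in(camera, thing): "box" ([left, top, width, height] in pixels, round what is visible of it).
- mark_of(camera, thing): "point" ([column, row] in pixels: a listed point, or the origin of a listed thing).
The state is a dict: "t": time; "joints": joint angles; "dq": joint speeds; "joint_efforts": joint torques, N m; "eef_pos": TCP position; "tool_rot": TCP orientation; "wrist_force": force on the tool from outside, world axes, zero at the start; "moment": the same for the moment, N m; "gripper_width": finger opening in m; "finger_force": force on a finger pad.
Only numpy, scipy, OpenCV 4.12 (cv2) and the standard library are available. Lean on these libraries where they do the work, as an engineer would, in place of code of your own. Each camera call takes 0.05 s, during which the arm holds its last target. There are 200 camera calls.

## Task

The slicer's guard is standing on end to drain. Lay it down flat on the counter, right way up, without letting it topple, and let go; then take it afresh by its palm grip, set it on the slicer's rails and run it all the way to the handle end, then all the way to the other end, to feel where it drags. Leave it sitting level on the rails right at that tight spot, let go, so that I can see where to dress the rail, and leave everything else where it stands.

Things in the scene. Friction and masses are not known exactly. Their poses are not given: they have to be found in the camera images.
- guard_mid (a point): Middle of the loose sliding guard (grey plastic, steel loop; 182 x 92 x 72 mm, 0.2 to 0.38 kg): centre of its deck (130 x 92 x 6 mm), 25 mm above its underside. x along the guard to the loop, y across, z up from the deck on the grip's side. It starts standing on end, x up, z level, left or right (or swapped with the tea glass). Tipped towards its -z side it lies right way up on its skirts.
- guard_foot (a point): Middle of the guard's end face opposite the loop, at guard x -65 mm, 36 mm above the underside; on the counter at the start. The finger shield is at this end: 6 mm thick, 92 mm wide, from the deck to 72 mm above the underside. Two side skirts, 3 to 6 mm thick, hang 22 mm below the deck along both long edges. Axes as guard_mid.
- guard_grip (a point): Centre of the guard's palm grip, a block across the top of the deck: 22 mm thick along x, 60 mm long along y, 38 mm high. The point is at guard x +6 mm, 50 mm above the underside: 16 mm below the grip's top, 22 mm above the deck. The shield is 54 mm away on its -x side. Axes as guard_mid.
- guard_loop (a point): Middle of the loop's round steel bar (10 mm thick, 62 mm free length along y): at guard x +112 mm, 32 mm above the underside, with 42 mm of open space between bar and deck edge. At the start it is on top, level, 177 mm above the counter. The bar turns between the gripper's pads about its own axis when the guard's foot is pushed on the counter. Axes as guard_mid.
- slicer: Hand slicer, fixed on the counter. Two round steel rails (12 mm thick, 63 mm between centres, tops 76 mm up, 310 mm long) along its x; white runway and blade between, clear box below, white cross-piece on legs at each end (top 76 mm up). Origin on the counter under the middle of the rails; x runs from the handle end (white tongue handle, to x -254 mm) to the other end, z up.
- end_handle (a point): Where guard_mid is when the guard sits on the rails against the stop at the handle end: slicer x -90 mm, 79 mm above the counter. The deck lies on the rail tops, one skirt outside each rail, either way round (loop towards or away from the handle), with 2 mm of play to each side; the rails' round tops lead it in.
- end_toe (a point): Where guard_mid is with the guard against the stop at the other end: slicer x +90 mm, 79 mm above the counter. The end cross-pieces stop the skirts; the loop passes over them. Away from the tight spot the guard slides with about 0.5 to 2 N of drag if it is not pressed down.
- strip: White edge strip (310 x 60 mm) under the rails, part of the slicer, origin on its x axis, 64 mm up. At one unseen place, met with guard_mid anywhere at slicer x -60 to +60 mm, it is swollen and squeezes the middle of the guard's skirts: about 6 to 20 N of drag over some 30 mm of travel, strongest within 10 mm of the spot's middle, where the guard stays put. Elsewhere it does not touch the guard.
- tea_mid (a point): Tea glass, 60 mm wide, 95 mm high, upright; the point is half-way up. Bystander.
- spoon_mid (a point): Bamboo spoon, 250 mm long, 9 mm thick, lying beyond the slicer; the point is near its middle. Bystander.
- jar0_mid (a point): One of five lidded glass jars with mint caps, 62 mm wide, 98 mm high, standing on a clear turntable (230 mm wide); the point is half-way up. Bystander.
- jar1_mid (a point): One of five lidded glass jars with mint caps, 62 mm wide, 98 mm high, standing on a clear turntable (230 mm wide); the point is half-way up. Bystander.
- jar2_mid (a point): One of five lidded glass jars with mint caps, 62 mm wide, 98 mm high, standing on a clear turntable (230 mm wide); the point is half-way up. Bystander.
- jar3_mid (a point): One of five lidded glass jars with mint caps, 62 mm wide, 98 mm high, standing on a clear turntable (230 mm wide); the point is half-way up. Bystander.
- jar4_mid (a point): One of five lidded glass jars with mint caps, 62 mm wide, 98 mm high, standing on a clear turntable (230 mm wide); the point is half-way up. Bystander.
There are look-alikes about, which are no part of the job. What is meant by the part that bears guard_mid is not turquoise, and is the larger of those in its own colour.

How it is judged (in metres and radians):
On the way, in this order (a step that is already met when the one before it is completed fails the run):
1. the guard lies flat on the counter, right way up, let go (height (world z) of guard_mid below 0.032 m and angle between guard_mid's own z axis and vertical below 0.1 rad and contact force between guard and the fingers below 0.05 N), for 0.2 s.
2. the guard sits on the rails and has been run to the stop at the handle end (within 6 mm) (z of guard_mid in the frame of slicer between 0.075 and 0.083 m and y of guard_mid in the frame of slicer between -0.006 and 0.006 m and angle between guard_mid's own z axis and vertical below 0.05 rad and angle between the x axis of guard_mid and the x axis of slicer, either way round below 0.07 rad and x of guard_mid in the frame of slicer below -0.084 m), for 0.05 s.
3. still on the rails, it has been run to the stop at the other end (within 6 mm) (z of guard_mid in the frame of slicer between 0.075 and 0.083 m and y of guard_mid in the frame of slicer between -0.006 and 0.006 m and angle between guard_mid's own z axis and vertical below 0.05 rad and angle between the x axis of guard_mid and the x axis of slicer, either way round below 0.07 rad and x of guard_mid in the frame of slicer above 0.084 m), for 0.05 s.
At the end, for the whole second after the job is handed in: The guard sits level on both rails (height within 4 mm, square within 0.07 rad), let go and at rest, at the tight spot: within about 12 mm of it, where the swollen strip squeezes it with more than 5 N. It was first laid flat on the counter and let go, then run to both stops (z of guard_mid in the frame of slicer between 0.075 and 0.083 m and y of guard_mid in the frame of slicer between -0.006 and 0.006 m and angle between guard_mid's own z axis and vertical below 0.05 rad and angle between the x axis of guard_mid and the x axis of slicer, either way round below 0.07 rad and contact force between guard and strip above 5 N and linear speed of guard below 0.01 m/s and contact force between guard and the fingers below 0.05 N); the robot touches nothing.
It fails at once if the guard is dropped, or knocked over (turns faster than 6 rad/s) (angular speed of guard above 6 rad/s).
It fails at once if a jar, the tea glass or the spoon is moved by more than 30 mm (distance of any of jar0_mid, jar1_mid, jar2_mid, jar3_mid, jar4_mid, tea_mid, spoon_mid from where it was at the start of the episode above 0.03 m).
It also fails if it takes over 72 s, if anything falls off the work surface, if the arm or the gripper's body presses on something with over 40 N, if the wrist force passes 120 N, or if a joint passes its speed limit or range.

## Working session

There is one attempt and no reset: what is moved stays moved. The work goes in short steps, Python scripts to look and compute and a tool call to move; the robot and the scene stay as the last step left them, time stands still between calls to the robot, and variables do not carry over. Pictures are saved under pics/ and viewed, at most 10 in all, crops included, and the job is handed in when it is done.

Besides the shell and the picture viewer there is one more tool, called after "Request:" as name(argument=value, ...), one argument or row to a line, values as JSON. drive_tool: Moves the arm, as the interface text tells. Its arguments: {"type":"object","properties":{"deltas":{"type":"array","items":{"type":"object","properties":{"xyz":{"type":"array","items":{"type":"number"}},"spin":{"type":"number"}}}},"jaw":{"type":"number"},"squeeze":{"type":"number"}},"required":["deltas"]}

```bash
ls; mkdir -p pics; cat > h.py <<'E'
import numpy as np, cv2
from cell import arm, grab_frame, camera_model, find_in, mark_of
def world(cam,depth,px):
    m=camera_model(cam);K=np.array(m["intrinsics"]);T=np.array(m["world_from_camera"])
    c,r=px;ci,ri=int(round(c)),int(round(r))
    p=depth[max(ri-1,0):ri+2,max(ci-1,0):ci+2];d=np.median(p[p>0]) if (p>0).any() else 0
    return (T@np.append(np.linalg.inv(K)@[c,r,1]*d,1))[:3]
def atz(cam,px,z):
    m=camera_model(cam);K=np.array(m["intrinsics"]);T=np.array(m["world_from_camera"])
    v=T[:3,:3]@np.linalg.inv(K)@[px[0],px[1],1];o=T[:3,3]
    return o+v*(z-o[2])/v[2]
def cloud(cam,depth):
    m=camera_model(cam);K=np.array(m["intrinsics"]);T=np.array(m["world_from_camera"])
    v,u=np.mgrid[:420,:560]
    P=np.stack([u,v,np.ones_like(u)],-1)@np.linalg.inv(K).T*depth[...,None]
    return P@T[:3,:3].T+T[:3,3]
E
cat > a.py <<'E'
from h import *
np.set_printoptions(precision=4,suppress=True)
for cam in ("side","top"):
    img,d=grab_frame(cam);cv2.imwrite(f"pics/{cam}0.png",img);np.save(f"{cam}.npy",d)
    print(cam,np.array(camera_model(cam)["world_from_camera"])[:3,3])
    for n,z in (("guard_mid",None),("guard_foot",0),("guard_loop",.177),("guard_grip",None),("slicer",0),("end_handle",.079),("end_toe",.079),("tea_mid",.0475),("spoon_mid",.005)):
        for q in mark_of(cam,n)[:3]:
            print(n,round(q["confidence"],2),np.round(q["point"]),"depth",world(cam,d,q["point"]),"" if z is None else atz(cam,q["point"],z))
E
python3 a.py
```

```text
pics
side [-0.0865 -0.4354  1.1486]
guard_mid 0.68 [164. 254.] depth [0.1849 0.1207 0.3302] 
guard_foot 0.44 [225. 299.] depth [ 0.2181 -0.0047  0.2762] [0.3145 0.1316 0.    ]
guard_loop 0.81 [152. 224.] depth [0.2687 0.3089 0.1789] [0.2694 0.3103 0.177 ]
guard_grip 0.82 [164. 242.] depth [0.2751 0.2883 0.1235] 
tea_mid 0.58 [372. 351.] depth [ 0.1291 -0.3447  0.6935] [ 0.4352 -0.2159  0.0475]
top [0.4088 0.1335 1.3445]
guard_mid 0.77 [221. 314.] depth [0.2579 0.303  0.0014] 
guard_mid 0.63 [291. 292.] depth [0.3205 0.1254 0.0974] 
guard_mid 0.6 [261. 245.] depth [0.4305 0.1959 0.1281] 
guard_foot 0.97 [286. 289.] depth [0.3284 0.1373 0.1325] [0.3196 0.1377 0.    ]
guard_foot 0.68 [258. 247.] depth [0.4237 0.1989 0.1814] [0.4261 0.2091 0.    ]
guard_foot 0.64 [218. 305.] depth [0.288  0.2999 0.0837] [0.28   0.3109 0.    ]
guard_loop 0.71 [290. 292.] depth [0.3216 0.1274 0.1316] [0.3248 0.1277 0.177 ]
guard_loop 0.65 [257. 243.] depth [0.4328 0.2018 0.1792] [0.4329 0.2019 0.177 ]
guard_loop 0.62 [205. 315.] depth [0.2633 0.331  0.0811] [0.2744 0.316  0.177 ]
guard_grip 0.75 [286. 294.] depth [0.3124 0.1389 0.0591] 
guard_grip 0.71 [209. 304.] depth [0.2888 0.3206 0.0808] 
guard_grip 0.66 [252. 247.] depth [0.4245 0.2189 0.0813] 
slicer 0.78 [325. 163.] depth [0.6324 0.0437 0.071 ] [0.6449 0.0386 0.    ]
slicer 0.63 [428. 248.] depth [ 0.4265 -0.2214  0.0054] [ 0.4265 -0.2228  0.    ]
slicer 0.38 [251. 249.] depth [0.4211 0.2214 0.0836] [0.4219 0.2272 0.    ]
end_handle 0.64 [365. 158.] depth [ 0.6445 -0.055   0.0693] [ 0.6427 -0.0536  0.079 ]
end_toe 0.72 [285. 159.] depth [0.6426 0.1424 0.0696] [0.6409 0.1424 0.079 ]
tea_mid 0.88 [427. 247.] depth [ 0.428  -0.2194  0.0053] [ 0.4274 -0.2083  0.0475]
spoon_mid 0.69 [328. 108.] depth [0.7878 0.0315 0.0064] [0.7882 0.0314 0.005 ]
```

View pics/top0.png

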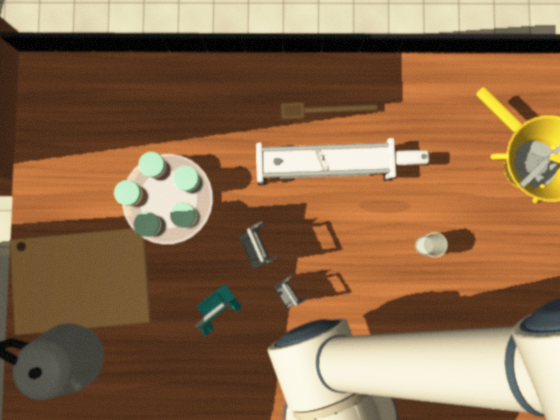

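View pics/side0.png

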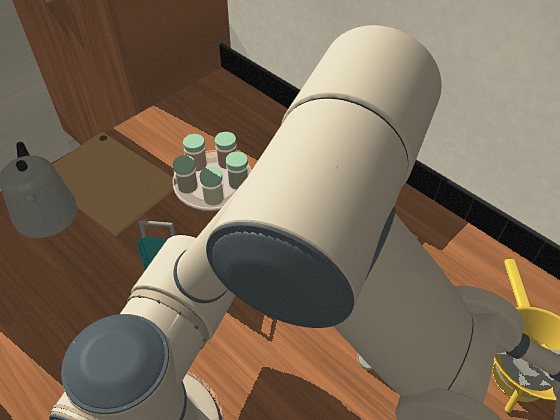

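The top view shows three standing guards: a turquoise one near (218,308), a small grey one at (288,292) and the large grey target at (256,245). The slicer lies at (325,160) with its handle to the right. In the side view the arm hides the target.

```bash
cat > b.py <<'E'
from h import *
np.set_printoptions(precision=4,suppress=True)
d=np.load("top.npy");P=cloud("top",d);img=cv2.imread("pics/top0.png")
s=P[215:280,230:285].reshape(-1,3)
m=(np.abs(s[:,0]-.42)<.08)&(np.abs(s[:,1]-.21)<.08)
s=s[m]
for lo,hi in ((.165,.2),(.12,.16),(.085,.115),(.06,.08),(.02,.055)):
    q=s[(s[:,2]>lo)&(s[:,2]<hi)]
    if len(q)<5: print(lo,len(q));continue
    r=cv2.minAreaRect((q[:,:2]*1000).astype(np.float32));print(lo,hi,len(q),q.mean(0),r)
r=P[130:190,250:440].reshape(-1,3)
q=r[(r[:,2]>.066)&(r[:,2]<.085)]
print("slicer top",len(q),cv2.minAreaRect((q[:,:2]*1000).astype(np.float32)))
st=arm.sense();print(st["tool_rot"],st["t"])
big=cv2.resize(img[205:325,190:320],None,fx=5,fy=5,interpolation=cv2.INTER_CUBIC)[:600];cv2.imwrite("pics/c0.png",big)
E
python3 b.py
```

```text
0.165 0.2 164 [0.4286 0.2047 0.1805] ((428.9732360839844, 205.10482788085938), (80.26930236816406, 10.194062232971191), 24.148361206054688)
0.12 0.16 152 [0.4335 0.1957 0.1306] ((436.1452331542969, 189.32469177246094), (91.77568817138672, 28.77737808227539), 23.847614288330078)
0.085 0.115 50 [0.4366 0.2085 0.0948] ((434.1105651855469, 212.2586669921875), (84.52262878417969, 49.511409759521484), 10.805985450744629)
0.06 0.08 122 [0.4248 0.2169 0.076 ] ((428.7123718261719, 206.56336975097656), (85.81776428222656, 65.2580337524414), 24.036413192749023)
0.02 0.055 24 [0.438  0.1943 0.0383] ((411.5749206542969, 174.54592895507812), (143.20838928222656, 21.993606567382812), 24.27130126953125)
slicer top 4624 ((641.4830932617188, 1.502532958984375), (95.77334594726562, 420.2750244140625), 2.1508686542510986)
[[ 0.8966  0.4429  0.    ]
 [ 0.4429 -0.8966 -0.    ]
 [ 0.      0.     -1.    ]] 1.0
```

View pics/c0.png

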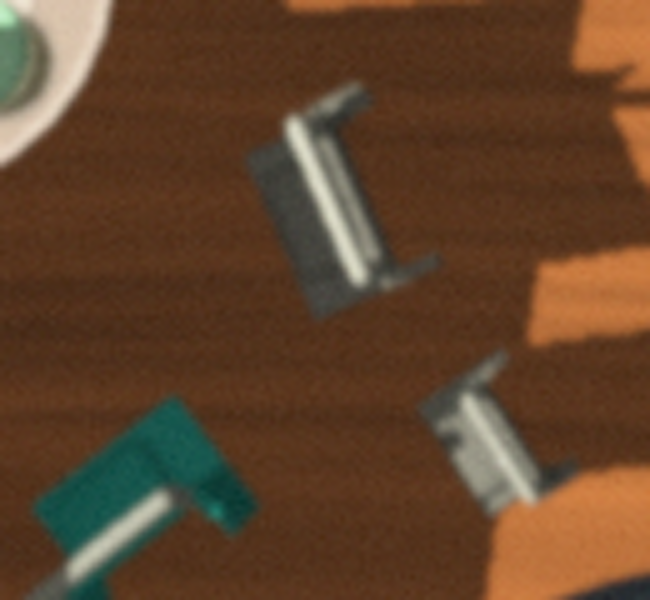

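The zoomed crop puts the bar along about 24° from world x, with the skirts (-z side) facing right and slightly up in the image. It will tip toward n=(0.41,-0.91), where the counter is clear. The tool's y axis is nearly along n already.

Request:
drive_tool(
  deltas=[
    {"xyz": [0, 0, 0], "spin": 2.15},
    {"xyz": [18, -25.5, 0]},
    {"xyz": [18, -25.5, 0]},
    {"xyz": [18, -25.5, 0]},
    {"xyz": [18, -25.5, 0]},
    {"xyz": [18, -25.5, 0]},
    {"xyz": [18, -25.5, 0]},
    {"xyz": [18, -25.5, 0]},
    {"xyz": [18, -25.5, 0]},
    {"xyz": [18, -25.5, 0]},
    {"xyz": [18, -25.5, 0]},
    {"xyz": [18, -25.5, 0]},
    {"xyz": [18, -25.5, 0]},
    {"xyz": [18, -25.5, 0]},
    {"xyz": [18, -25.5, 0]},
    {"xyz": [18, -25.5, 0]},
  ],
  jaw=0.5,
)

```text
invalid input at $.deltas[1]: expected keys xyz, spin
```

Request:
drive_tool(
  deltas=[
    {"xyz": [0, 0, 0], "spin": 2.15},
    {"xyz": [18, -25.5, 0], "spin": 0},
    {"xyz": [18, -25.5, 0], "spin": 0},
    {"xyz": [18, -25.5, 0], "spin": 0},
    {"xyz": [18, -25.5, 0], "spin": 0},
    {"xyz": [18, -25.5, 0], "spin": 0},
    {"xyz": [18, -25.5, 0], "spin": 0},
    {"xyz": [18, -25.5, 0], "spin": 0},
    {"xyz": [18, -25.5, 0], "spin": 0},
    {"xyz": [18, -25.5, 0], "spin": 0},
    {"xyz": [18, -25.5, 0], "spin": 0},
    {"xyz": [18, -25.5, 0], "spin": 0},
    {"xyz": [18, -25.5, 0], "spin": 0},
    {"xyz": [18, -25.5, 0], "spin": 0},
    {"xyz": [18, -25.5, 0], "spin": 0},
    {"xyz": [18, -25.5, 0], "spin": 0},
  ],
  jaw=0.5,
)

```text
t: 2.33
eef_pos: [0.3668, -0.0995, 0.2315]
tool_rot: [[0.913, 0.409, 0.001], [0.409, -0.913, -0.0], [0.0, 0.0, -1.0]]
wrist_force: [0.6, -0.0, 0.1]
gripper_width: 0.0426
finger_force: 0.0
```

```bash
cat > c.py <<'E'
from h import *
np.set_printoptions(precision=4,suppress=True)
img,d=grab_frame("side");cv2.imwrite("pics/side1.png",img)
P=cloud("side",d);m=(np.abs(P[...,0]-.43)<.09)&(np.abs(P[...,1]-.205)<.09)&(P[...,2]>.165)&(P[...,2]<.19)
q=P[m];print(len(q),q.mean(0) if len(q) else '', cv2.minAreaRect((q[:,:2]*1000).astype(np.float32)) if len(q)>4 else '')
# slicer rails from stored top image: fit
d=np.load("top.npy");P=cloud("top",d)
r=P[130:190,250:440].reshape(-1,3);q=r[(r[:,2]>.066)&(r[:,2]<.085)]
for lo,hi in ((-.1,-.05),(-.05,0),(0,.05),(.05,.1),(.1,.15)):
    w=q[(q[:,1]>lo)&(q[:,1]<hi)];print(lo,len(w),w[:,0].min(),w[:,0].max(),np.median(w[:,0]))
for n in ("end_handle","end_toe","slicer","strip"):
    print(n,[ (round(k["confidence"],2),np.round(k["point"],1)) for k in mark_of("side",n)[:2]])
E
python3 c.py
```

```text
0  
-0.1 603 0.6063789802115797 0.6829902546822917 0.6438764965622853
-0.05 615 0.6044261708488656 0.6797759689158402 0.6421027634548848
0 597 0.6014708536680918 0.6768777048519433 0.6398903611432182
0.05 598 0.6010572054968233 0.6766838012898606 0.6379233569813944
0.1 625 0.5985297380037066 0.6738963426467397 0.6366044956033574
end_handle []
end_toe []
slicer [(0.55, array([340.2, 243.4]))]
strip []
```

View pics/side1.png

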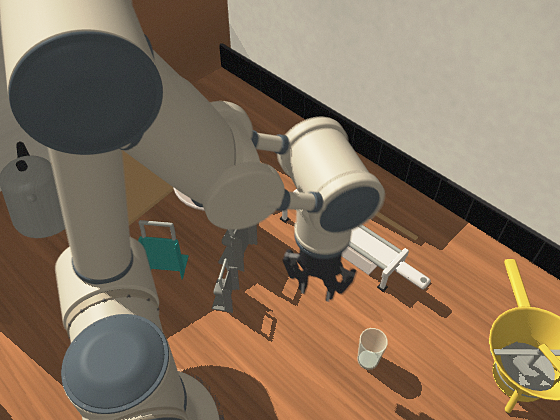

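The side view shows the gripper at (320,275), the glass at (373,348) and the guard behind the arm. The slicer's yaw comes out at about 2.1°.

Request:
drive_tool(
  deltas=[
    {"xyz": [18, -25, 0], "spin": 0},
    {"xyz": [18, -25, 0], "spin": 0},
    {"xyz": [18, -25, 0], "spin": 0},
    {"xyz": [18, -25, 0], "spin": 0},
    {"xyz": [18, -25, 0], "spin": 0},
    {"xyz": [18, -25, 0], "spin": 0},
    {"xyz": [18, -25, 0], "spin": 0},
    {"xyz": [18, -25, 0], "spin": 0},
    {"xyz": [18, -25, 0], "spin": 0},
    {"xyz": [18, -25, 0], "spin": 0},
    {"xyz": [0, 0, 0], "spin": 0},
    {"xyz": [0, 0, 0], "spin": 0},
  ],
  jaw=0.5,
)

```text
t: 3.58
eef_pos: [0.4296, 0.201, 0.231]
tool_rot: [[0.912, 0.41, -0.0], [0.41, -0.912, -0.0], [-0.0, 0.0, -1.0]]
wrist_force: [-0.1, 0.3, -0.4]
gripper_width: 0.0427
finger_force: 0.0
```

Request:
drive_tool(
  deltas=[
    {"xyz": [1, -4, 10], "spin": 0},
    {"xyz": [0, 0, 10], "spin": 0},
    {"xyz": [0, 0, 10], "spin": 0},
    {"xyz": [0, 0, 10], "spin": 0},
    {"xyz": [0, 0, 10], "spin": 0},
    {"xyz": [0, 0, 10], "spin": 0},
    {"xyz": [0, 0, 10], "spin": 0},
    {"xyz": [0, 0, 3], "spin": 0},
    {"xyz": [0, 0, 0], "spin": 0},
    {"xyz": [0, 0, 0], "spin": 0},
  ],
)

```text
t: 4.42
eef_pos: [0.4284, 0.2041, 0.1585]
tool_rot: [[0.913, 0.408, -0.0], [0.408, -0.913, -0.0], [-0.0, 0.0, -1.0]]
wrist_force: [-0.1, 1.1, 0.3]
gripper_width: 0.0428
finger_force: 0.0
```

```bash
cat > d.py <<'E'
from h import *
s=arm.sense();print(s["wrist_force"],s["eef_pos"],s["moment"])
img,d=grab_frame("side");cv2.imwrite("pics/side2.png",cv2.resize(img[150:330,150:390],None,fx=3,fy=3))
img,d=grab_frame("top");cv2.imwrite("pics/top2.png",cv2.resize(img[180:340,180:340],None,fx=3,fy=3))
E
python3 d.py
```

```text
[-0.11747111  1.06855649  0.27917815] [0.42836375 0.20406077 0.15854884] [ 0.01339544 -0.00081039  0.05339605]
```

View pics/side2.png

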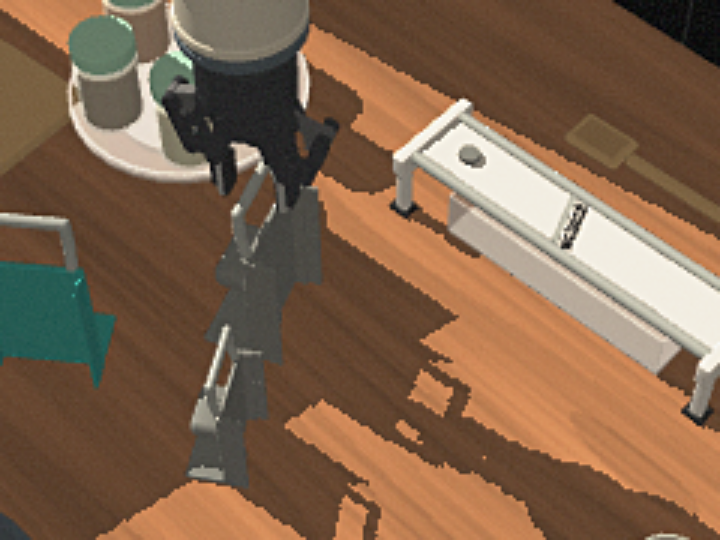

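The two fingers straddle the bar at crop (265,200), so I'll close on it gently.

Request:
drive_tool(
  deltas=[
    {"xyz": [0, 0, 0], "spin": 0},
    {"xyz": [0, 0, 0], "spin": 0},
    {"xyz": [0, 0, 0], "spin": 0},
    {"xyz": [0, 0, 0], "spin": 0},
    {"xyz": [0, 0, 0], "spin": 0},
    {"xyz": [0, 0, 0], "spin": 0},
  ],
  jaw=1.0,
  squeeze=25,
)

```text
t: 5.02
eef_pos: [0.4283, 0.2049, 0.1586]
tool_rot: [[0.912, 0.409, 0.001], [0.409, -0.912, 0.0], [0.001, 0.0, -1.0]]
wrist_force: [1.3, -2.9, 6.0]
gripper_width: 0.0091
finger_force: 24.6
```

Request:
drive_tool(
  deltas=[
    {"xyz": [0, 6.2, -0.9], "spin": 0},
    {"xyz": [0, 6.2, -0.9], "spin": 0},
    {"xyz": [0, 6.2, -0.5], "spin": 0},
    {"xyz": [0, 6.2, -0.5], "spin": 0},
    {"xyz": [0, 6.2, 0], "spin": 0},
    {"xyz": [0, 6.2, 0], "spin": 0},
    {"xyz": [0, 6.2, 0.4], "spin": 0},
    {"xyz": [0, 6.2, 0.4], "spin": 0},
    {"xyz": [0, 6.2, 0.8], "spin": 0},
    {"xyz": [0, 6.2, 0.8], "spin": 0},
  ],
)

```text
t: 5.85
eef_pos: [0.4537, 0.1477, 0.1586]
tool_rot: [[0.913, 0.409, -0.0], [0.409, -0.913, -0.0], [-0.0, -0.0, -1.0]]
wrist_force: [0.2, 0.4, -3.5]
gripper_width: 0.0088
finger_force: 24.5
```

```bash
cat > d.py <<'E'
from h import *
import sys
s=arm.sense();print(np.round(s["wrist_force"],2),s["eef_pos"],np.round(s["moment"],3))
k=sys.argv[1]
img,d=grab_frame("side");a=cv2.resize(img[160:310,190:370],None,fx=2.2,fy=2.2)
img,d=grab_frame("top");b=cv2.resize(img[170:320,200:380],None,fx=2.2,fy=2.2)
cv2.imwrite(f"pics/p{k}.png",np.hstack([a,b]))
E
python3 d.py 3
```

```text
[ 0.18  0.4  -3.52] [0.45365544 0.14771375 0.15855624] [0.088 0.075 0.01 ]
```

View pics/p3.png

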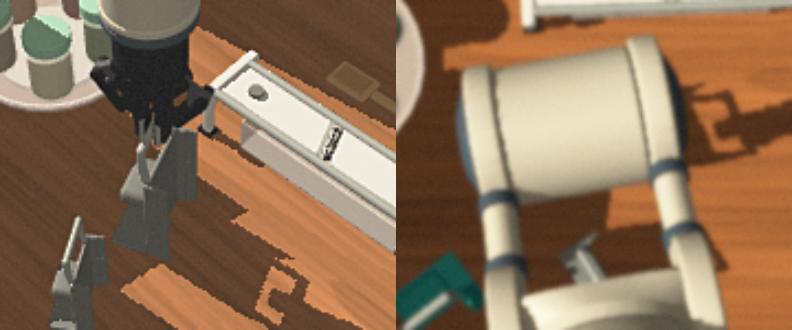

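The pair of crops and the -3.5 N wrist force show the guard has lifted just clear of the counter and still hangs upright. I'll lower it to touch again.

Request:
drive_tool(
  deltas=[
    {"xyz": [0, 0, 0.7], "spin": 0},
    {"xyz": [0, 0, 0.7], "spin": 0},
    {"xyz": [0, 0, 0.6], "spin": 0},
    {"xyz": [0, 0, 0], "spin": 0},
    {"xyz": [0, 0, 0], "spin": 0},
  ],
  jaw=1.0,
  squeeze=20,
)

```text
t: 6.37
eef_pos: [0.4543, 0.1483, 0.158]
tool_rot: [[0.912, 0.409, 0.003], [0.409, -0.912, -0.0], [0.002, 0.001, -1.0]]
wrist_force: [-3.8, -7.2, 26.5]
gripper_width: 0.0092
finger_force: 27.2
```

Request:
drive_tool(
  deltas=[
    {"xyz": [0, 6, -0.4], "spin": 0},
    {"xyz": [0, 6, -0.4], "spin": 0},
    {"xyz": [0, 6, -0.4], "spin": 0},
  ],
)

```text
t: 6.62
eef_pos: [0.4617, 0.1324, 0.1592]
tool_rot: [[0.912, 0.409, 0.003], [0.409, -0.912, 0.001], [0.003, 0.0, -1.0]]
wrist_force: [-4.2, 0.7, 22.6]
gripper_width: 0.0089
finger_force: 27.1
```

Request:
drive_tool(
  deltas=[
    {"xyz": [0, 6, -0.5], "spin": 0},
    {"xyz": [0, 6, -0.4], "spin": 0},
    {"xyz": [0, 6, -0.2], "spin": 0},
  ],
)

```text
t: 6.87
eef_pos: [0.4687, 0.1157, 0.1597]
tool_rot: [[0.912, 0.409, 0.002], [0.409, -0.912, 0.0], [0.002, 0.0, -1.0]]
wrist_force: [-0.7, 1.4, 5.2]
gripper_width: 0.009
finger_force: 25.8
```

Request:
drive_tool(
  deltas=[
    {"xyz": [0, 6, 0], "spin": 0},
    {"xyz": [0, 6, 0.2], "spin": 0},
    {"xyz": [0, 6, 0.4], "spin": 0},
  ],
)

```text
t: 7.12
eef_pos: [0.4756, 0.0989, 0.1584]
tool_rot: [[0.912, 0.409, 0.0], [0.409, -0.912, 0.0], [0.0, -0.0, -1.0]]
wrist_force: [-0.3, 1.0, 3.3]
gripper_width: 0.0092
finger_force: 25.9
```

```bash
python3 d.py 4
```

```text
[-0.25  1.02  3.28] [0.47563897 0.09887209 0.15838263] [0.259 0.068 0.035]
```

View pics/p4.png

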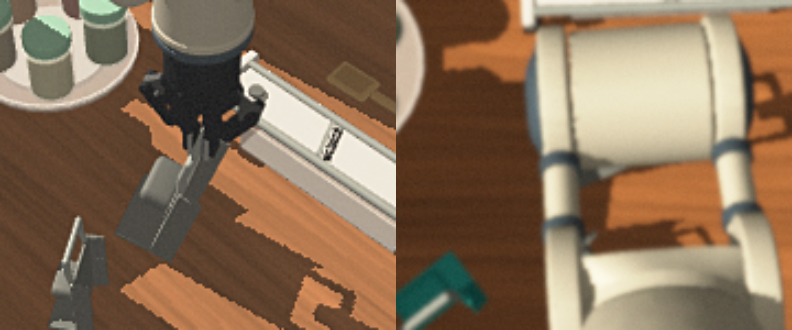

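The crops show the guard tipped about 20° the right way, with its foot on the counter near (150,230). I'll follow the arc from here.

Request:
drive_tool(
  deltas=[
    {"xyz": [0, 12.2, 2.6], "spin": 0},
    {"xyz": [0, 12, 3.5], "spin": 0},
    {"xyz": [0, 11.8, 4.4], "spin": 0},
    {"xyz": [0, 11.4, 5.1], "spin": 0},
    {"xyz": [0, 11.1, 5.9], "spin": 0},
    {"xyz": [0, 10.7, 6.6], "spin": 0},
    {"xyz": [0, 10.2, 7.3], "spin": 0},
  ],
)

```text
t: 7.8
eef_pos: [0.509, 0.0258, 0.1231]
tool_rot: [[0.913, 0.409, 0.002], [0.409, -0.913, -0.0], [0.001, 0.001, -1.0]]
wrist_force: [1.1, -1.5, 3.8]
gripper_width: 0.0092
finger_force: 26.9
```

Request:
drive_tool(
  deltas=[
    {"xyz": [0, 9.6, 8.0], "spin": 0},
    {"xyz": [0, 9, 8.6], "spin": 0},
    {"xyz": [0, 8.4, 9.2], "spin": 0},
    {"xyz": [0, 7.8, 9.8], "spin": 0},
    {"xyz": [0, 7, 10.3], "spin": 0},
    {"xyz": [0, 6.3, 10.8], "spin": 0},
    {"xyz": [0, 5.6, 11.2], "spin": 0},
    {"xyz": [0, 4.8, 11.5], "spin": 0},
    {"xyz": [0, 2, 6], "spin": 0},
    {"xyz": [0, 0, 0], "spin": 0},
  ],
)

```text
t: 8.63
eef_pos: [0.5321, -0.0288, 0.036]
tool_rot: [[0.913, 0.409, -0.002], [0.409, -0.913, 0.0], [-0.002, -0.001, -1.0]]
wrist_force: [-0.5, -0.8, -0.8]
gripper_width: 0.009
finger_force: 28.1
```

Request:
drive_tool(
  deltas=[
    {"xyz": [0, 2, 6], "spin": 0},
    {"xyz": [0, 2, 6], "spin": 0},
    {"xyz": [0, 1, 5], "spin": 0},
    {"xyz": [0, 1, 3], "spin": 0},
    {"xyz": [0, 0, 2], "spin": 0},
    {"xyz": [0, 0, 1], "spin": 0},
    {"xyz": [0, 0, 0], "spin": 0},
  ],
)

```text
t: 9.22
eef_pos: [0.5352, -0.0341, 0.0145]
tool_rot: [[0.913, 0.409, 0.0], [0.409, -0.913, -0.0], [-0.0, 0.0, -1.0]]
wrist_force: [0.4, -0.1, -0.7]
gripper_width: 0.0091
finger_force: 28.1
```

Request:
drive_tool(
  deltas=[
    {"xyz": [0, 0, 1], "spin": 0},
    {"xyz": [0, 0, 1], "spin": 0},
    {"xyz": [0, 0, 1], "spin": 0},
    {"xyz": [0, 0, 0], "spin": 0},
  ],
)

```text
t: 9.55
eef_pos: [0.5352, -0.0341, 0.0115]
tool_rot: [[0.913, 0.409, 0.0], [0.409, -0.913, -0.0], [0.0, 0.0, -1.0]]
wrist_force: [-0.2, -1.0, 0.5]
gripper_width: 0.0091
finger_force: 28.1
```

Request:
drive_tool(
  deltas=[
    {"xyz": [0, 0, 1], "spin": 0},
    {"xyz": [0, 0, 0.5], "spin": 0},
    {"xyz": [0, 0, 0], "spin": 0},
  ],
)

```text
t: 9.8
eef_pos: [0.5352, -0.0341, 0.01]
tool_rot: [[0.913, 0.409, -0.0], [0.409, -0.913, 0.0], [0.0, -0.0, -1.0]]
wrist_force: [1.1, -0.7, 0.1]
gripper_width: 0.0089
finger_force: 28.1
```

```bash
python3 d.py 5
```

```text
[ 1.15 -0.75  0.14] [ 0.5351918  -0.03406769  0.00999619] [ 0.035 -0.072 -0.002]
```

View pics/p5.png

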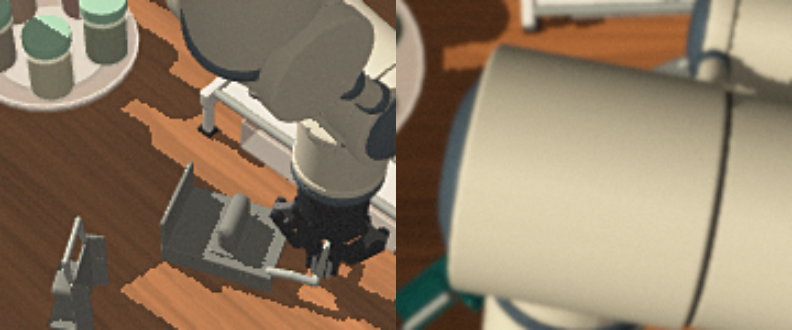

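The guard now lies flat or nearly so, with its deck in the left crop at (230,240). I'll check its level by depth.

```bash
cat > e.py <<'E'
from h import *
np.set_printoptions(precision=4,suppress=True)
img,d=grab_frame("side");P=cloud("side",d)
n=np.array([.409,-.9125]);b=np.array([.9125,.409]);bar=np.array([.5352,-.0341])
u=(P[...,:2]-bar)@n;v=(P[...,:2]-bar)@b
for lo in range(-190,0,10):
    m=(u>lo/1000)&(u<(lo+10)/1000)&(abs(v)<.055)&(P[...,2]>.012)&(P[...,2]<.09)
    z=P[...,2][m];print(lo,len(z),np.percentile(z,[5,50,95]) if len(z) else '', np.percentile(v[m],[2,98]) if len(z) else '')
E
python3 e.py
```

```text
-190 0  
-180 266 [0.025  0.0543 0.0738] [-0.0442  0.0446]
-170 135 [0.0195 0.0277 0.0316] [-0.044   0.0446]
-160 130 [0.0195 0.0279 0.0309] [-0.0436  0.0444]
-150 131 [0.0206 0.0282 0.0317] [-0.0445  0.0449]
-140 132 [0.0208 0.028  0.0321] [-0.0446  0.045 ]
-130 100 [0.016  0.028  0.0331] [-0.0447  0.0444]
-120 112 [0.0195 0.0554 0.068 ] [-0.0444  0.0248]
-110 160 [0.0195 0.062  0.0703] [-0.0445  0.0292]
-100 192 [0.0246 0.0327 0.0649] [-0.0436  0.0441]
-90 138 [0.0197 0.029  0.0335] [-0.0445  0.0445]
-80 130 [0.0191 0.0293 0.0335] [-0.0453  0.0417]
-70 111 [0.0207 0.0295 0.0342] [-0.0448  0.026 ]
-60 105 [0.0204 0.03   0.0356] [-0.0441  0.0189]
-50 66 [0.0242 0.0356 0.0886] [-0.0446  0.0084]
-40 73 [0.0337 0.0664 0.0815] [-0.0381  0.0092]
-30 44 [0.036  0.0592 0.0664] [-0.0396  0.0076]
-20 73 [0.0213 0.041  0.0865] [-0.0388 -0.0039]
-10 101 [0.0301 0.0398 0.0824] [-0.0374  0.0178]
```

Request:
drive_tool(
  deltas=[
    {"xyz": [0, 0, 1], "spin": 0},
    {"xyz": [0, 0, 1], "spin": 0},
    {"xyz": [0, 0, 0], "spin": 0},
  ],
)

```text
t: 10.2
eef_pos: [0.5351, -0.0341, 0.0079]
tool_rot: [[0.913, 0.409, -0.0], [0.409, -0.913, 0.0], [-0.0, -0.0, -1.0]]
wrist_force: [-0.0, -0.8, 0.5]
gripper_width: 0.009
finger_force: 28.2
```

Request:
drive_tool(
  deltas=[
    {"xyz": [0, 0, 0], "spin": 0},
    {"xyz": [0, 0, 0], "spin": 0},
    {"xyz": [0, 0, 0], "spin": 0},
    {"xyz": [0, 0, 0], "spin": 0},
    {"xyz": [0, 0, 0], "spin": 0},
    {"xyz": [0, 0, 0], "spin": 0},
  ],
  jaw=0.58,
)

```text
t: 10.7
eef_pos: [0.5352, -0.0341, 0.0081]
tool_rot: [[0.913, 0.409, -0.0], [0.409, -0.913, 0.0], [0.0, -0.0, -1.0]]
wrist_force: [-1.5, -1.0, -0.3]
gripper_width: 0.0356
finger_force: 0.0
```

Now I'll lift straight up to 110 mm and look.

Request:
drive_tool(
  deltas=[
    {"xyz": [0, 0, -5], "spin": 0},
    {"xyz": [0, 0, -10], "spin": 0},
    {"xyz": [0, 0, -15], "spin": 0},
    {"xyz": [0, 0, -20], "spin": 0},
    {"xyz": [0, 0, -25], "spin": 0},
    {"xyz": [0, 0, -25], "spin": 0},
    {"xyz": [0, 0, -10], "spin": 0},
    {"xyz": [0, 0, 0], "spin": 0},
  ],
)

```text
t: 11.37
eef_pos: [0.5365, -0.0343, 0.121]
tool_rot: [[0.913, 0.409, 0.005], [0.409, -0.913, -0.001], [0.004, 0.003, -1.0]]
wrist_force: [0.9, 0.2, 0.5]
gripper_width: 0.0356
finger_force: 0.0
```

```bash
cat > g.py <<'E'
from h import *
np.set_printoptions(precision=4,suppress=True)
img,d=grab_frame("side");P=cloud("side",d)
for n,z in (("guard_mid",.028),("guard_grip",.05),("guard_loop",.037)):
    print(n,[(round(q["confidence"],2),np.round(q["point"]),atz("side",q["point"],z)) for q in mark_of("side",n)[:3]])
s=P.reshape(-1,3);s=s[(abs(s[:,0]-.50)<.13)&(abs(s[:,1]-.05)<.14)]
R=None
q=s[(s[:,2]>.057)&(s[:,2]<.078)&(s[:,0]<.58)];
# shield vs grip: project on n
n=np.array([.409,-.9125]);b=np.array([.9125,.409]);u=(q[:,:2]-[.5352,-.0341])@n;v=(q[:,:2]-[.5352,-.0341])@b
g=(u>-.135)&(u<-.085)&(abs(v)<.04);print("grip top",g.sum(),np.median(q[g,2]),cv2.minAreaRect((q[g,:2]*1000).astype(np.float32)))
g=(u>-.19)&(u<-.155)&(abs(v)<.06);print("shield",g.sum(),cv2.minAreaRect((q[g,:2]*1000).astype(np.float32)))
q=s[(s[:,2]>.022)&(s[:,2]<.034)];u=(q[:,:2]-[.5352,-.0341])@n;v=(q[:,:2]-[.5352,-.0341])@b
g=(u>-.19)&(u<-.04)&(abs(v)<.06);print("deck",g.sum(),cv2.minAreaRect((q[g,:2]*1000).astype(np.float32)))
A=np.c_[u[g],v[g],np.ones(g.sum())];print("plane",np.linalg.lstsq(A,q[g,2],rcond=None)[0])
i2,d2=grab_frame("top");cv2.imwrite("pics/p6.png",np.hstack([cv2.resize(img[160:310,190:370],None,fx=2.2,fy=2.2),cv2.resize(i2[130:280,220:400],None,fx=2.2,fy=2.2)]))
E
python3 g.py
```

```text
guard_mid [(0.68, array([161., 254.]), array([0.2811, 0.3306, 0.028 ])), (0.62, array([293., 267.]), array([0.484 , 0.0653, 0.028 ])), (0.59, array([227., 288.]), array([0.3287, 0.1373, 0.028 ]))]
guard_grip [(0.9, array([222., 286.]), array([0.3156, 0.1389, 0.05  ])), (0.62, array([163., 242.]), array([0.2978, 0.3418, 0.05  ])), (0.56, array([297., 260.]), array([0.4949, 0.0629, 0.05  ]))]
guard_loop [(0.98, array([220., 271.]), array([0.3473, 0.181 , 0.037 ])), (0.88, array([335., 277.]), array([ 0.5298, -0.0305,  0.037 ])), (0.73, array([157., 224.]), array([0.3292, 0.4077, 0.037 ]))]
grip top 182 0.0639843443168514 ((492.6888732910156, 63.39921951293945), (59.429351806640625, 22.457786560058594), 24.32221031188965)
shield 123 ((464.38018798828125, 125.52684783935547), (91.90850830078125, 8.017868995666504), 22.912973403930664)
deck 1366 ((492.3345947265625, 67.09718322753906), (97.66547393798828, 138.6289825439453), 25.283620834350586)
plane [0.0034 0.0056 0.0285]
```

View pics/p6.png

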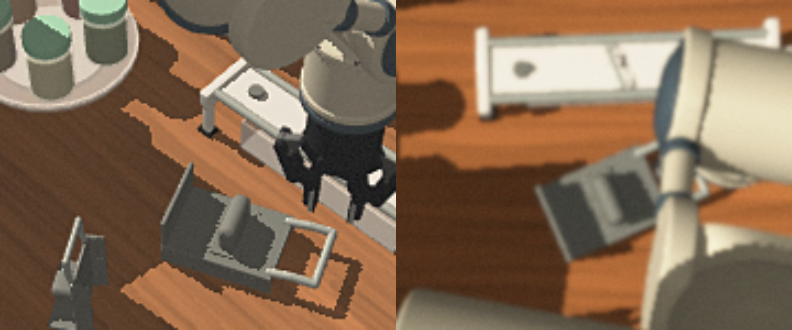

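The guard is flat and released: deck plane level, grip top at z 0.064, grip centre about (0.4925,0.063) at 24°. Now I'll grasp the palm grip.

Request:
drive_tool(
  deltas=[
    {"xyz": [0, -20, 0], "spin": 0},
    {"xyz": [0, -25, 0], "spin": 0},
    {"xyz": [0, -25, 0], "spin": 0},
    {"xyz": [0, -25, 0], "spin": 0},
    {"xyz": [0, -12, 0], "spin": 0},
    {"xyz": [0, 0, 0], "spin": 0},
    {"xyz": [0, 0, 15], "spin": 0},
    {"xyz": [0, 0, 15], "spin": 0},
    {"xyz": [0, 0, 5], "spin": 0},
    {"xyz": [0, 0, 0], "spin": 0},
  ],
  jaw=0.42,
)

```text
t: 12.45
eef_pos: [0.491, 0.0629, 0.0818]
tool_rot: [[0.913, 0.409, -0.003], [0.409, -0.913, -0.0], [-0.002, -0.001, -1.0]]
wrist_force: [0.5, 0.3, -0.6]
gripper_width: 0.0497
finger_force: 0.0
```

Request:
drive_tool(
  deltas=[
    {"xyz": [1, 0, 10], "spin": 0},
    {"xyz": [0, 0, 10], "spin": 0},
    {"xyz": [0, 0, 10], "spin": 0},
    {"xyz": [0, 0, 10], "spin": 0},
    {"xyz": [0, 0, 7], "spin": 0},
    {"xyz": [0, 0, 1], "spin": 0},
    {"xyz": [0, 0, 0], "spin": 0},
  ],
)

```text
t: 13.03
eef_pos: [0.492, 0.064, 0.0345]
tool_rot: [[0.913, 0.409, -0.001], [0.409, -0.913, -0.0], [-0.001, -0.0, -1.0]]
wrist_force: [-0.9, 0.4, 0.1]
gripper_width: 0.0496
finger_force: 0.0
```

Request:
drive_tool(
  deltas=[
    {"xyz": [0, 0, 0], "spin": 0},
    {"xyz": [0, 0, 0], "spin": 0},
    {"xyz": [0, 0, 0], "spin": 0},
    {"xyz": [0, 0, 0], "spin": 0},
    {"xyz": [0, 0, 0], "spin": 0},
    {"xyz": [0, 0, 0], "spin": 0},
  ],
  jaw=1.0,
  squeeze=50,
)

```text
t: 13.53
eef_pos: [0.4927, 0.0639, 0.0356]
tool_rot: [[0.913, 0.409, 0.001], [0.409, -0.913, 0.0], [0.001, 0.0, -1.0]]
wrist_force: [-0.1, -0.1, 6.5]
gripper_width: 0.0213
finger_force: 50.0
```

Request:
drive_tool(
  deltas=[
    {"xyz": [0, 0, -10], "spin": 0},
    {"xyz": [0, 0, -20], "spin": 0},
    {"xyz": [0, 0, -25], "spin": 0},
    {"xyz": [0, 0, -25], "spin": 0},
    {"xyz": [0, 0, -15], "spin": 0},
    {"xyz": [0, 0, 0], "spin": 3.1},
    {"xyz": [0, 0, 0], "spin": 5},
    {"xyz": [0, 0, 0], "spin": 5},
    {"xyz": [0, 0, 0], "spin": 5},
    {"xyz": [0, 0, 0], "spin": 4},
    {"xyz": [0, 0, 0], "spin": 0},
    {"xyz": [0, 0, 0], "spin": 0},
  ],
)

```text
t: 14.53
eef_pos: [0.4922, 0.064, 0.1305]
tool_rot: [[0.999, 0.038, 0.0], [0.038, -0.999, 0.0], [0.0, -0.0, -1.0]]
wrist_force: [0.2, -0.3, -3.3]
gripper_width: 0.0212
finger_force: 49.4
```

```bash
cat > s.py <<'E'
from h import *
np.set_printoptions(precision=4,suppress=True)
def line(a):  # x as fn of y
    p=np.polyfit(a[:,1],a[:,0],1);return p
for cam in ("side","top"):
    img,d=grab_frame(cam);P=cloud(cam,d).reshape(-1,3)
    if cam=="top": P=cloud(cam,np.load("top.npy")).reshape(-1,3)
    r=P[(abs(P[:,0]-.64)<.07)&(P[:,1]>-.13)&(P[:,1]<.22)&(P[:,2]>.045)&(P[:,2]<.09)]
    ys=np.arange(-.09,.17,.005);lo=[];hi=[]
    for y in ys:
        w=r[(abs(r[:,1]-y)<.004)&(r[:,2]>.068)&(r[:,2]<.082)]
        if len(w)<15: continue
        lo.append((w[:,0].min(),y));hi.append((w[:,0].max(),y))
    lo,hi=np.array(lo),np.array(hi)
    print(cam,len(lo))
    if len(lo)>3:
        pl,ph=line(lo),line(hi);print("lo",pl,"hi",ph)
    # cross piece at toe
    w=r[(r[:,2]>.07)&((abs(r[:,0]-.64)>.041))];print("cross y",np.sort(w[:,1])[[0,len(w)//4,len(w)//2,3*len(w)//4,-1]] if len(w) else '')
s=arm.sense();print(s["eef_pos"],s["tool_rot"][:2,:2] if hasattr(s["tool_rot"],'shape') else s["tool_rot"])
E
python3 s.py
```

```text
side 47
lo [0.056  0.6062] hi [-0.0404  0.6789]
cross y [-0.1238 -0.1188 -0.1138 -0.1084 -0.0386]
top 52
lo [-0.0396  0.6044] hi [-0.0405  0.6776]
cross y [-0.1224 -0.1133  0.1612  0.2002  0.2076]
[0.4923 0.064  0.1304] [[ 0.9993  0.038 ]
 [ 0.038  -0.9993]]
```

Request:
drive_tool(
  deltas=[
    {"xyz": [12, 9, 0], "spin": 0},
    {"xyz": [24, 19, 0], "spin": 0},
    {"xyz": [24, 19, 0], "spin": 0},
    {"xyz": [24, 19, 0], "spin": 0},
    {"xyz": [24, 19, 0], "spin": 0},
    {"xyz": [24, 19, 0], "spin": 0},
    {"xyz": [14, 9, 0], "spin": 0},
    {"xyz": [0, 0, 10], "spin": 0},
    {"xyz": [0, 0, 2], "spin": 0},
    {"xyz": [0, 0, 0], "spin": 0},
    {"xyz": [0, 0, 0], "spin": 0},
  ],
)

```text
t: 15.55
eef_pos: [0.6412, -0.0431, 0.1179]
tool_rot: [[0.999, 0.037, -0.001], [0.037, -0.999, 0.0], [-0.001, -0.0, -1.0]]
wrist_force: [-0.3, 0.1, -3.4]
gripper_width: 0.0211
finger_force: 49.5
```

```bash
cat > v.py <<'E'
from h import *
img,d=grab_frame("side");cv2.imwrite("pics/p7.png",cv2.resize(img[190:330,270:470],None,fx=4,fy=4,interpolation=cv2.INTER_CUBIC))
np.save("side7.npy",d);s=arm.sense();print(s["eef_pos"],s["wrist_force"])
E
python3 v.py
```

```text
[ 0.64155343 -0.04315351  0.11824864] [ 0.76978607  0.11604062 -3.94402518]
```

View pics/p7.png

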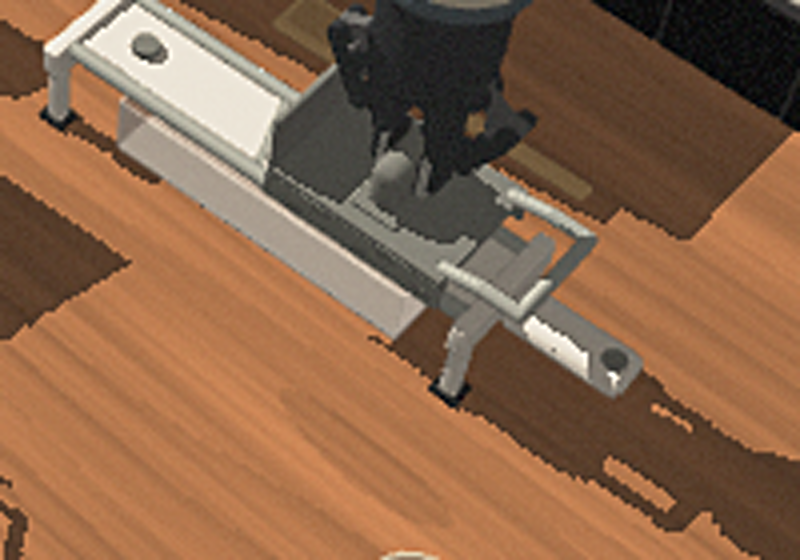

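The guard is held above the rails at the handle end, with its loop over the cross-piece at (470,290). I'll lower it while watching the force.

Request:
drive_tool(
  deltas=[
    {"xyz": [1, 0, 4], "spin": 0},
    {"xyz": [0, 0, 4], "spin": 0},
    {"xyz": [0, 0, 3], "spin": 0},
    {"xyz": [0, 0, 2], "spin": 0},
    {"xyz": [0, 0, 2], "spin": 0},
    {"xyz": [0, 0, 0], "spin": 0},
  ],
)

```text
t: 16.1
eef_pos: [0.643, -0.0437, 0.1026]
tool_rot: [[0.999, 0.036, -0.001], [0.036, -0.999, 0.0], [-0.001, -0.0, -1.0]]
wrist_force: [1.7, 0.3, -3.3]
gripper_width: 0.0216
finger_force: 49.5
```

Request:
drive_tool(
  deltas=[
    {"xyz": [0, 0, 2], "spin": 0},
    {"xyz": [0, 0, 2], "spin": 0},
    {"xyz": [0, 0, 2], "spin": 0},
    {"xyz": [0, 0, 2], "spin": 0},
    {"xyz": [0, 0, 2], "spin": 0},
    {"xyz": [0, 0, 0], "spin": 0},
    {"xyz": [0, 0, 0], "spin": 0},
  ],
)

```text
t: 16.68
eef_pos: [0.6432, -0.0437, 0.0929]
tool_rot: [[0.999, 0.035, -0.0], [0.035, -0.999, 0.0], [-0.0, -0.0, -1.0]]
wrist_force: [-0.8, 0.6, -3.2]
gripper_width: 0.0214
finger_force: 49.5
```

Request:
drive_tool(
  deltas=[
    {"xyz": [0, 0, 1], "spin": 0},
    {"xyz": [0, 0, 1], "spin": 0},
    {"xyz": [0, 0, 1], "spin": 0},
    {"xyz": [0, 0, 0], "spin": 0},
  ],
)

```text
t: 17.02
eef_pos: [0.6431, -0.0437, 0.0899]
tool_rot: [[0.999, 0.036, -0.0], [0.036, -0.999, 0.0], [-0.0, -0.0, -1.0]]
wrist_force: [0.2, -0.4, -2.6]
gripper_width: 0.0213
finger_force: 49.5
```

Request:
drive_tool(
  deltas=[
    {"xyz": [0, 0, 0.5], "spin": 0},
    {"xyz": [0, 0, 0.5], "spin": 0},
    {"xyz": [0, 0, 0], "spin": 0},
    {"xyz": [0, 0, 0], "spin": 0},
  ],
)

```text
t: 17.35
eef_pos: [0.6436, -0.0438, 0.0896]
tool_rot: [[0.999, 0.036, 0.001], [0.036, -0.999, -0.0], [0.001, 0.0, -1.0]]
wrist_force: [-1.1, -0.1, 5.7]
gripper_width: 0.0216
finger_force: 50.6
```

Request:
drive_tool(
  deltas=[
    {"xyz": [0, 2, -0.4], "spin": 0},
    {"xyz": [0, 2, 0], "spin": 0},
    {"xyz": [0, 2, 0], "spin": 0},
    {"xyz": [0, 0, 0], "spin": 0},
  ],
)

```text
t: 17.68
eef_pos: [0.6437, -0.0502, 0.0896]
tool_rot: [[0.999, 0.035, 0.001], [0.035, -0.999, -0.0], [0.001, 0.0, -1.0]]
wrist_force: [0.1, -1.2, 2.8]
gripper_width: 0.0214
finger_force: 50.4
```

Request:
drive_tool(
  deltas=[
    {"xyz": [0, 1, -0.2], "spin": 0},
    {"xyz": [0, 1, 0], "spin": 0},
    {"xyz": [0, 1, 0], "spin": 0},
    {"xyz": [0, 1, 0], "spin": 0},
    {"xyz": [0, 0, 0], "spin": 0},
  ],
)

```text
t: 18.1
eef_pos: [0.6435, -0.0533, 0.0896]
tool_rot: [[0.999, 0.036, -0.0], [0.036, -0.999, 0.001], [-0.0, -0.001, -1.0]]
wrist_force: [-1.2, 4.3, 1.7]
gripper_width: 0.0213
finger_force: 50.3
```

Request:
drive_tool(
  deltas=[
    {"xyz": [0, 1, 0], "spin": 0},
    {"xyz": [0, 0, 0], "spin": 0},
    {"xyz": [0, 0, 0], "spin": 0},
  ],
)

```text
t: 18.35
eef_pos: [0.6434, -0.0535, 0.0897]
tool_rot: [[0.999, 0.036, -0.0], [0.036, -0.999, 0.002], [-0.0, -0.002, -1.0]]
wrist_force: [-1.3, 11.5, 4.0]
gripper_width: 0.0212
finger_force: 50.8
```

The handle stop is reached: TCP y is -0.0535 and puts the slicer origin at y=0.0424, as measured. Now I'll slide toward the toe end and sample the drag.

Request:
drive_tool(
  deltas=[
    {"xyz": [0, -3, -0.2], "spin": 0},
    {"xyz": [0, -3, 0], "spin": 0},
    {"xyz": [0, -3, 0], "spin": 0},
    {"xyz": [0, -3, 0], "spin": 0},
  ],
)

```text
t: 18.68
eef_pos: [0.6431, -0.0426, 0.0897]
tool_rot: [[0.999, 0.036, -0.0], [0.036, -0.999, -0.0], [-0.0, 0.0, -1.0]]
wrist_force: [0.7, -0.8, -2.3]
gripper_width: 0.0211
finger_force: 49.9
```

Request:
drive_tool(
  deltas=[
    {"xyz": [0, -3, 0], "spin": 0},
    {"xyz": [0, -3, 0], "spin": 0},
    {"xyz": [0, -3, 0], "spin": 0},
    {"xyz": [0, -3, 0], "spin": 0},
  ],
)

```text
t: 19.02
eef_pos: [0.6427, -0.0304, 0.0898]
tool_rot: [[0.999, 0.036, -0.0], [0.036, -0.999, 0.0], [-0.0, -0.0, -1.0]]
wrist_force: [-0.0, 0.5, -4.0]
gripper_width: 0.0215
finger_force: 49.8
```

Request:
drive_tool(
  deltas=[
    {"xyz": [-0.1, -3, 0], "spin": 0},
    {"xyz": [0, -3, 0], "spin": 0},
    {"xyz": [0, -3, 0], "spin": 0},
    {"xyz": [0, -3, 0], "spin": 0},
  ],
)

```text
t: 19.35
eef_pos: [0.6423, -0.0184, 0.0899]
tool_rot: [[0.999, 0.036, 0.0], [0.036, -0.999, -0.0], [0.0, 0.0, -1.0]]
wrist_force: [0.1, 0.3, -3.4]
gripper_width: 0.0213
finger_force: 49.8
```

Request:
drive_tool(
  deltas=[
    {"xyz": [0, -3, 0], "spin": 0},
    {"xyz": [0, -3, 0], "spin": 0},
    {"xyz": [0, -3, 0], "spin": 0},
    {"xyz": [0, -3, 0], "spin": 0},
  ],
)

```text
t: 19.68
eef_pos: [0.6419, -0.0065, 0.0899]
tool_rot: [[0.999, 0.036, 0.0], [0.036, -0.999, 0.0], [0.0, -0.0, -1.0]]
wrist_force: [-0.7, -0.4, -3.8]
gripper_width: 0.0215
finger_force: 49.8
```

Request:
drive_tool(
  deltas=[
    {"xyz": [0, -3, 0.2], "spin": 0},
    {"xyz": [0, -3, 0], "spin": 0},
    {"xyz": [0, -3, 0], "spin": 0},
  ],
)

```text
t: 19.93
eef_pos: [0.6416, 0.0025, 0.0897]
tool_rot: [[0.999, 0.036, 0.0], [0.036, -0.999, 0.0], [0.0, -0.0, -1.0]]
wrist_force: [-0.1, -0.5, -2.5]
gripper_width: 0.0214
finger_force: 49.8
```

Request:
drive_tool(
  deltas=[
    {"xyz": [0, -3, 0], "spin": 0},
    {"xyz": [0, -3, 0], "spin": 0},
    {"xyz": [0, -3, 0], "spin": 0},
  ],
)

```text
t: 20.18
eef_pos: [0.6412, 0.0115, 0.0897]
tool_rot: [[0.999, 0.036, -0.0], [0.036, -0.999, -0.0], [-0.0, 0.0, -1.0]]
wrist_force: [-0.3, -1.4, -2.3]
gripper_width: 0.0216
finger_force: 49.8
```

Request:
drive_tool(
  deltas=[
    {"xyz": [-0.1, -3, 0], "spin": 0},
    {"xyz": [0, -3, 0], "spin": 0},
    {"xyz": [0, -3, 0], "spin": 0},
  ],
)

```text
t: 20.43
eef_pos: [0.6408, 0.0205, 0.0897]
tool_rot: [[0.999, 0.036, 0.0], [0.036, -0.999, 0.0], [0.0, -0.0, -1.0]]
wrist_force: [0.1, -0.7, -1.8]
gripper_width: 0.021
finger_force: 49.8
```

Request:
drive_tool(
  deltas=[
    {"xyz": [0, -3, 0], "spin": 0},
    {"xyz": [0, -3, 0], "spin": 0},
    {"xyz": [0, -3, 0], "spin": 0},
  ],
)

```text
t: 20.68
eef_pos: [0.6405, 0.0295, 0.0897]
tool_rot: [[0.999, 0.036, 0.0], [0.036, -0.999, 0.0], [0.0, -0.0, -1.0]]
wrist_force: [1.1, -0.5, -3.2]
gripper_width: 0.0212
finger_force: 49.8
```

Request:
drive_tool(
  deltas=[
    {"xyz": [0, -3, 0], "spin": 0},
    {"xyz": [0, -3, 0], "spin": 0},
    {"xyz": [0, -3, 0], "spin": 0},
  ],
)

```text
t: 20.93
eef_pos: [0.6402, 0.0385, 0.0897]
tool_rot: [[0.999, 0.036, 0.0], [0.036, -0.999, 0.0], [0.0, -0.0, -1.0]]
wrist_force: [0.4, 0.2, -2.9]
gripper_width: 0.0214
finger_force: 49.8
```

Request:
drive_tool(
  deltas=[
    {"xyz": [-0.1, -3, 0], "spin": 0},
    {"xyz": [0, -3, 0], "spin": 0},
    {"xyz": [0, -3, 0], "spin": 0},
  ],
)

```text
t: 21.18
eef_pos: [0.6397, 0.0475, 0.0897]
tool_rot: [[0.999, 0.035, -0.0], [0.035, -0.999, 0.0], [-0.0, -0.0, -1.0]]
wrist_force: [1.1, 0.1, -2.6]
gripper_width: 0.0212
finger_force: 49.8
```

Request:
drive_tool(
  deltas=[
    {"xyz": [0, -3, 0], "spin": 0},
    {"xyz": [0, -3, 0], "spin": 0},
    {"xyz": [0, -3, 0], "spin": 0},
  ],
)

```text
t: 21.43
eef_pos: [0.6394, 0.0565, 0.0897]
tool_rot: [[0.999, 0.036, 0.0], [0.036, -0.999, 0.0], [0.0, -0.0, -1.0]]
wrist_force: [-0.5, -0.3, -2.1]
gripper_width: 0.021
finger_force: 49.8
```

Request:
drive_tool(
  deltas=[
    {"xyz": [0, -3, 0], "spin": 0},
    {"xyz": [0, -3, 0], "spin": 0},
    {"xyz": [0, -3, 0], "spin": 0},
  ],
)

```text
t: 21.68
eef_pos: [0.6395, 0.0647, 0.0898]
tool_rot: [[0.999, 0.036, 0.001], [0.036, -0.999, -0.001], [0.001, 0.001, -1.0]]
wrist_force: [1.1, -8.7, -1.3]
gripper_width: 0.0213
finger_force: 50.2
```

The tight spot begins near y=0.062, so I'll sample more finely through it.

Request:
drive_tool(
  deltas=[
    {"xyz": [0, -3, 0], "spin": 0},
  ],
)

```text
t: 21.77
eef_pos: [0.6394, 0.0676, 0.0899]
tool_rot: [[0.999, 0.036, 0.001], [0.036, -0.999, -0.001], [0.001, 0.001, -1.0]]
wrist_force: [1.6, -8.5, -1.5]
gripper_width: 0.0213
finger_force: 50.2
```

Request:
drive_tool(
  deltas=[
    {"xyz": [0, -3, 0], "spin": 0},
  ],
)

```text
t: 21.85
eef_pos: [0.6393, 0.0706, 0.0899]
tool_rot: [[0.999, 0.036, 0.001], [0.036, -0.999, -0.001], [0.001, 0.001, -1.0]]
wrist_force: [1.0, -7.3, -1.7]
gripper_width: 0.0212
finger_force: 50.2
```

Request:
drive_tool(
  deltas=[
    {"xyz": [0, -3, 0], "spin": 0},
  ],
)

```text
t: 21.93
eef_pos: [0.6392, 0.0736, 0.0899]
tool_rot: [[0.999, 0.036, 0.001], [0.036, -0.999, -0.001], [0.001, 0.001, -1.0]]
wrist_force: [1.7, -7.5, -1.2]
gripper_width: 0.0212
finger_force: 50.1
```

Request:
drive_tool(
  deltas=[
    {"xyz": [0, -3, 0], "spin": 0},
  ],
)

```text
t: 22.02
eef_pos: [0.6391, 0.0765, 0.0898]
tool_rot: [[0.999, 0.035, 0.001], [0.035, -0.999, -0.001], [0.001, 0.001, -1.0]]
wrist_force: [1.2, -8.2, -1.0]
gripper_width: 0.0215
finger_force: 50.1
```

Request:
drive_tool(
  deltas=[
    {"xyz": [-0.1, -3, 0], "spin": 0},
  ],
)

```text
t: 22.1
eef_pos: [0.6389, 0.0795, 0.0898]
tool_rot: [[0.999, 0.035, 0.001], [0.035, -0.999, -0.001], [0.001, 0.001, -1.0]]
wrist_force: [1.8, -8.7, -1.5]
gripper_width: 0.021
finger_force: 50.1
```

Request:
drive_tool(
  deltas=[
    {"xyz": [0, -3, 0], "spin": 0},
  ],
)

```text
t: 22.18
eef_pos: [0.6388, 0.0826, 0.0899]
tool_rot: [[0.999, 0.036, 0.001], [0.036, -0.999, -0.001], [0.001, 0.001, -1.0]]
wrist_force: [1.7, -6.0, -2.8]
gripper_width: 0.0214
finger_force: 50.1
```

Request:
drive_tool(
  deltas=[
    {"xyz": [0, -3, 0], "spin": 0},
  ],
)

```text
t: 22.27
eef_pos: [0.6386, 0.0859, 0.0898]
tool_rot: [[0.999, 0.035, 0.001], [0.035, -0.999, -0.001], [0.001, 0.001, -1.0]]
wrist_force: [1.1, -3.3, -2.4]
gripper_width: 0.0214
finger_force: 50.0
```

Request:
drive_tool(
  deltas=[
    {"xyz": [0, -3, 0], "spin": 0},
  ],
)

```text
t: 22.35
eef_pos: [0.6384, 0.0892, 0.0898]
tool_rot: [[0.999, 0.035, 0.001], [0.035, -0.999, -0.0], [0.001, 0.0, -1.0]]
wrist_force: [3.0, -0.0, -2.8]
gripper_width: 0.0214
finger_force: 50.0
```

Request:
drive_tool(
  deltas=[
    {"xyz": [0, -3, 0], "spin": 0},
  ],
)

```text
t: 22.43
eef_pos: [0.6381, 0.0926, 0.0897]
tool_rot: [[0.999, 0.035, 0.0], [0.035, -0.999, 0.0], [0.0, -0.0, -1.0]]
wrist_force: [0.2, 0.0, -4.0]
gripper_width: 0.0211
finger_force: 49.9
```

Request:
drive_tool(
  deltas=[
    {"xyz": [0, -3, 0], "spin": 0},
  ],
)

```text
t: 22.52
eef_pos: [0.6378, 0.0956, 0.0897]
tool_rot: [[0.999, 0.036, -0.0], [0.036, -0.999, 0.0], [-0.0, -0.0, -1.0]]
wrist_force: [-0.4, -0.4, -1.6]
gripper_width: 0.0211
finger_force: 50.3
```

Request:
drive_tool(
  deltas=[
    {"xyz": [0, -3, 0], "spin": 0},
  ],
)

```text
t: 22.6
eef_pos: [0.6376, 0.0986, 0.0896]
tool_rot: [[0.999, 0.036, -0.0], [0.036, -0.999, 0.0], [-0.0, -0.0, -1.0]]
wrist_force: [-0.2, -0.8, -1.7]
gripper_width: 0.0212
finger_force: 50.1
```

Request:
drive_tool(
  deltas=[
    {"xyz": [0, -3, 0], "spin": 0},
  ],
)

```text
t: 22.68
eef_pos: [0.6376, 0.1016, 0.0897]
tool_rot: [[0.999, 0.036, -0.0], [0.036, -0.999, 0.0], [-0.0, -0.0, -1.0]]
wrist_force: [-0.2, -0.1, -2.0]
gripper_width: 0.0213
finger_force: 50.1
```

Request:
drive_tool(
  deltas=[
    {"xyz": [-0.1, -3, 0], "spin": 0},
    {"xyz": [0, -3, 0], "spin": 0},
    {"xyz": [0, -3, 0], "spin": 0},
    {"xyz": [0, -3, 0], "spin": 0},
    {"xyz": [0, -3, 0], "spin": 0},
    {"xyz": [0, -3, 0], "spin": 0},
    {"xyz": [0, -3, 0], "spin": 0},
    {"xyz": [0, -2, 0], "spin": 0},
    {"xyz": [0, -1.5, 0], "spin": 0},
    {"xyz": [0, 0, 0], "spin": 0},
    {"xyz": [0, 0, 0], "spin": 0},
  ],
)

```text
t: 23.6
eef_pos: [0.6367, 0.1257, 0.0897]
tool_rot: [[0.999, 0.036, 0.0], [0.036, -0.999, 0.0], [0.0, -0.0, -1.0]]
wrist_force: [0.3, 0.7, -3.1]
gripper_width: 0.0211
finger_force: 50.1
```

Request:
drive_tool(
  deltas=[
    {"xyz": [0, -1, 0], "spin": 0},
    {"xyz": [0, -1, 0], "spin": 0},
    {"xyz": [0, 0, 0], "spin": 0},
    {"xyz": [0, 0, 0], "spin": 0},
  ],
)

```text
t: 23.93
eef_pos: [0.6369, 0.1266, 0.0898]
tool_rot: [[0.999, 0.036, 0.0], [0.036, -0.999, -0.001], [0.0, 0.001, -1.0]]
wrist_force: [1.4, -8.2, -1.0]
gripper_width: 0.021
finger_force: 50.4
```

The other stop is reached; stop-to-stop travel is 180 mm as specified. Going back, I'll sample the far edge of the spot.

Request:
drive_tool(
  deltas=[
    {"xyz": [0, 3, 0], "spin": 0},
    {"xyz": [0, 3, 0], "spin": 0},
    {"xyz": [0, 3, 0], "spin": 0},
    {"xyz": [0, 3, 0], "spin": 0},
    {"xyz": [0, 3, 0], "spin": 0},
    {"xyz": [0.1, 3, 0], "spin": 0},
    {"xyz": [0, 3, 0], "spin": 0},
    {"xyz": [0, 3, 0], "spin": 0},
    {"xyz": [0, 3, 0], "spin": 0},
    {"xyz": [0, 3, 0], "spin": 0},
    {"xyz": [0, 3, 0], "spin": 0},
    {"xyz": [0, 3, 0], "spin": 0},
  ],
)

```text
t: 24.93
eef_pos: [0.6381, 0.0914, 0.0897]
tool_rot: [[0.999, 0.036, 0.0], [0.036, -0.999, 0.0], [0.0, -0.0, -1.0]]
wrist_force: [1.2, 1.9, -2.3]
gripper_width: 0.021
finger_force: 50.2
```

Request:
drive_tool(
  deltas=[
    {"xyz": [0.1, 3, 0], "spin": 0},
  ],
)

```text
t: 25.02
eef_pos: [0.6385, 0.0887, 0.0898]
tool_rot: [[0.999, 0.035, 0.001], [0.035, -0.999, 0.001], [0.001, -0.001, -1.0]]
wrist_force: [1.6, 6.0, -1.9]
gripper_width: 0.0211
finger_force: 50.3
```

Request:
drive_tool(
  deltas=[
    {"xyz": [0, 3, 0], "spin": 0},
  ],
)

```text
t: 25.1
eef_pos: [0.6387, 0.0861, 0.0898]
tool_rot: [[0.999, 0.035, 0.001], [0.035, -0.999, 0.001], [0.001, -0.001, -1.0]]
wrist_force: [0.5, 9.6, -1.2]
gripper_width: 0.0212
finger_force: 50.4
```

Request:
drive_tool(
  deltas=[
    {"xyz": [0, 3, 0], "spin": 0},
  ],
)

```text
t: 25.18
eef_pos: [0.6388, 0.0833, 0.0899]
tool_rot: [[0.999, 0.035, 0.001], [0.035, -0.999, 0.001], [0.001, -0.001, -1.0]]
wrist_force: [1.0, 8.3, -1.3]
gripper_width: 0.0209
finger_force: 50.3
```

Request:
drive_tool(
  deltas=[
    {"xyz": [0, 3, 0], "spin": 0},
  ],
)

```text
t: 25.27
eef_pos: [0.6389, 0.0803, 0.0899]
tool_rot: [[0.999, 0.036, 0.001], [0.036, -0.999, 0.001], [0.001, -0.001, -1.0]]
wrist_force: [1.8, 8.4, -1.1]
gripper_width: 0.0212
finger_force: 50.4
```

Request:
drive_tool(
  deltas=[
    {"xyz": [0, 3, 0], "spin": 0},
  ],
)

```text
t: 25.35
eef_pos: [0.639, 0.0773, 0.0899]
tool_rot: [[0.999, 0.036, 0.001], [0.036, -0.999, 0.001], [0.001, -0.001, -1.0]]
wrist_force: [0.5, 7.6, -1.9]
gripper_width: 0.0212
finger_force: 50.4
```

Request:
drive_tool(
  deltas=[
    {"xyz": [0, 2.5, 0], "spin": 0},
    {"xyz": [0, 0, 0], "spin": 0},
    {"xyz": [0, 0, 0], "spin": 0},
  ],
)

```text
t: 25.6
eef_pos: [0.6391, 0.074, 0.0898]
tool_rot: [[0.999, 0.035, 0.001], [0.035, -0.999, -0.0], [0.001, 0.0, -1.0]]
wrist_force: [1.2, 0.6, -0.2]
gripper_width: 0.0213
finger_force: 50.6
```

Request:
drive_tool(
  deltas=[
    {"xyz": [0, 0.5, 0.2], "spin": 0},
    {"xyz": [0, 0, 0], "spin": 0},
    {"xyz": [0, 0, 0], "spin": 0},
  ],
)

```text
t: 25.85
eef_pos: [0.639, 0.0738, 0.0897]
tool_rot: [[0.999, 0.036, 0.001], [0.036, -0.999, 0.0], [0.001, -0.0, -1.0]]
wrist_force: [1.6, 3.0, 2.4]
gripper_width: 0.021
finger_force: 51.1
```

Request:
drive_tool(
  deltas=[
    {"xyz": [0, 0, 0], "spin": 0},
    {"xyz": [0, 0, 0], "spin": 0},
    {"xyz": [0, 0, 0], "spin": 0},
    {"xyz": [0, 0, 0], "spin": 0},
    {"xyz": [0, 0, 0], "spin": 0},
    {"xyz": [0, 0, 0], "spin": 0},
  ],
  jaw=0.42,
)

```text
t: 26.35
eef_pos: [0.6387, 0.0736, 0.0894]
tool_rot: [[0.999, 0.036, -0.0], [0.036, -0.999, -0.0], [-0.0, 0.0, -1.0]]
wrist_force: [-0.6, -0.3, 0.1]
gripper_width: 0.0495
finger_force: 0.0
```

Request:
drive_tool(
  deltas=[
    {"xyz": [0, 0, -5], "spin": 0},
    {"xyz": [0, 0, -10], "spin": 0},
    {"xyz": [0, 0, -20], "spin": 0},
    {"xyz": [0, 0, -25], "spin": 0},
    {"xyz": [0, 0, -25], "spin": 0},
    {"xyz": [0, 0, -25], "spin": 0},
    {"xyz": [0, 0, -10], "spin": 0},
    {"xyz": [0, 0, 0], "spin": 0},
    {"xyz": [0, 0, 0], "spin": 0},
  ],
)

```text
t: 27.1
eef_pos: [0.6388, 0.0737, 0.2099]
tool_rot: [[0.999, 0.036, 0.001], [0.036, -0.999, 0.0], [0.001, 0.0, -1.0]]
wrist_force: [-0.7, -1.1, -0.1]
gripper_width: 0.0497
finger_force: 0.0
```

```bash
cat > f.py <<'E'
from h import *
np.set_printoptions(precision=4,suppress=True)
img,d=grab_frame("side");P=cloud("side",d).reshape(-1,3)
a=np.array([.0395,-.9992]);b=np.array([.9992,.0395]);c=np.array([.6391,.074])
u=(P[:,:2]-c)@a;v=(P[:,:2]-c)@b
g=(abs(u)<.04)&(abs(v)<.035)&(P[:,2]>.108)&(P[:,2]<.125);q=P[g];print("grip",g.sum(),cv2.minAreaRect((q[:,:2]*1000).astype(np.float32)))
g=(u>-.05)&(u<.055)&(abs(v)<.044)&(P[:,2]>.074)&(P[:,2]<.09)&(abs(u)>.015);print("deck plane",g.sum(),np.linalg.lstsq(np.c_[u[g],v[g],np.ones(g.sum())],P[g,2],rcond=None)[0])
s=arm.sense();print(s["t"],s["eef_pos"],s["wrist_force"])
E
python3 f.py
```

```text
grip 181 ((636.841796875, 73.67550659179688), (59.26127624511719, 22.13610076904297), 1.9737682342529297)
deck plane 732 [0.0026 0.0096 0.0822]
27.15 [0.6383 0.0736 0.2089] [0.0032 0.1413 0.1533]
```

The guard is level, square and released at the middle of the tight spot, so I'm handing in.

```bash
python3 -c "
from cell import arm
print(arm.finish_job())"
```

```text
the job is handed in; nothing more can be done
None
```

The guard was laid flat and let go, run to both stops, and left released and level in the middle of the tight spot, about 37 mm past the rails' middle (slicer x ≈ +37 mm), where I felt 7 to 9 N of drag; I handed the job in, but no verdict came back.

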